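Open the screw press that holds the glued fly box

ROBOT

A 6-joint arm with a two-finger parallel gripper is mounted at the origin on the work surface. World frame = base frame: x ahead of the robot, y to its left, z up, the work surface at z = 0. Lengths are in mm, angles in rad, forces in N, time in s.
With the tool pointing down it reaches from about 400 to 925 mm from the base axis. Payload 12.5 kg.
Tool frame: the origin (TCP) lies at the very end of the fingers, on their centre line; the grasp point (between the pads) lies 19 mm behind it; z points along the fingers, y is the direction in which the jaws open and shut (so a half turn about z gives the same grasp; the last joint's range is limited). The gripper opens to 95 mm and grips with 3 to 60 N. Pads are 20 mm wide; open, the fingers measure 119 mm over their backs; the gripper's body (75 mm by 180 mm) begins 59 mm behind the grasp point.
Start: joints at [1.112, 0.491, 1.559, -0, 1.092, -0.106], TCP at [215.938, 586.53, 214.661] pointing down, gripper open.
Joint ranges: [-3.1, 3.1], [-0.84, 2.19], [0.05, 2.79], [-1.13, 4.28], [0.06, 2.93], [-2.69, 2.69]. Speed limits (rad/s): [2.22, 2.22, 2.79, 3.14, 3.14, 3.14].

INTERFACE

Orientations are given as [roll, pitch, yaw] about the fixed x, y, z axes, in that order (R = Rz(yaw) Ry(pitch) Rx(roll)).
In Python, from cell import env gives the robot as it stands. The module is installed in compiled form; this text tells all that it offers.
- The arm moves only by the tool arm_command, never from a script. Its argument "deltas" is a list that holds one entry, the list of rows, each a list of 5 numbers: the closure, from 0 (fully open) to 1 (shut), then the shift along the world's x, y, z as a fraction of full scale, then the turn about the world's z as a fraction of full scale. In form: [[[grip, dx, dy, dz, twist], ...]]. A call has 1 to 12 rows; each row shifts and turns the pose as measured when the row begins; what a row does not reach is not made up. Full scale, the value 1, is 100 mm for a shift and pi/4 rad for a turn. A row lasts 1/12 s, in which the tool goes at most 41.7 mm and 7.16 degrees, less where a joint would pass 70% of its speed; a pose out of reach is approached as far as the arm can. A call with a number of a shift or a turn outside -1 to 1 is refused whole. A call with a gripper value outside its range is refused whole. The fingers move at their own pace and stop on an object; the grip force is fixed at half the most. Time passes only in rows, so rows that do not move let the fingers close. It gives the time, the measured TCP pose, the force and the opening at its end, in the units of the state.
- env.state(): the state, without advancing time (a new reading comes with each control period).
- env.read_camera(name): name is "side" or "top" or "wrist"; returns a dict with "frame" (480x640x3 uint8, red, green, blue), "fx", "fy", "cx", "cy" (pixels), "R" (3x3) and "t" (3): a world point X has camera coordinates R X + t; the wrist camera has in their place "tool_from_camera" (4x4, takes a point from camera to tool coordinates, whose origin is the TCP and whose axes are the flange's). Camera axes: x right, y down, z forward; pixel columns grow to the right and rows downward; lengths in mm; the calibration is good to about 2 mm. The wrist camera is an equidistant fisheye: a pixel r from the principal point sees the ray r / f radians off the axis. A picture is of the moment at which its call begins: read the wrist's pose just before it. There is no depth.
- env.job_done(): hands the job in, once; it reports no verdict.
The state is a dict: "t": time; "joints": joint angles; "qvel": joint speeds; "tau": joint torques, N m; "eef_pos": TCP position; "tcp_rot": TCP orientation; "ft_force": force on the tool from outside, world axes, zero at the start; "moment": the same for the moment, N m; "opening": opening from 0.0 (shut) to 1.0 (fully open).
Only numpy, scipy, OpenCV 4.12 (cv2) and the standard library are available. Lean on these libraries where they do the work, as an engineer would, in place of code of your own. Each camera call takes 0.05 s, during which the arm holds its last target.

TASK

Two identical small screw presses stand on the fly-tying bench, and one of them holds a glued wooden fly box under its pad. The glue has set: open that press by turning its black handwheel anticlockwise (seen from above) and following it as it rises, until the pad stands well over a centimetre clear of the box, then let go of the wheel. Leave the box where it lies and do not turn the wheel of the empty press.

Things in the scene. Friction and masses are not known exactly. Their poses are not given: they have to be found in the camera images.
- press_wheel (a joint): Turn (rad) of the handwheel of the press that holds the box: 0 = closed, pad 0.5 mm above the box; grows anticlockwise seen from above, stop at 1.65, starts at 0 to 0.15. Each rad raises stem, pad and wheel together by 12.7 mm (steep thread). Turning takes about 0.3 N m; the wheel stays where it is left. 1.2 rad in one grasp is enough.
- press_grip (a point): Centre of that handwheel, half-way up its rim, on its upright axis; rises with it. Black knurled disc 48 mm across, 20 mm tall, with an 18 mm wide steel cap 6 mm above its top, on a bare 14 mm stem. Its centre is 160 mm above the table when closed; below it the grey bridge (34 x 150 mm) with its nut and bolt caps tops out at 116 mm. Grip across the rim from above, in any direction.
- spare_grip (a point): The same point on the handwheel of the other, empty press, an identical one to be left alone: its wheel must not be turned. It may stand up to 13 mm higher than the closed height. Its base plate is bare.
- box_top (a point): Centre of the top face of the pale wooden fly box, 150 x 85 x 25 mm, about 0.25 kg, lying loose on the 150 x 150 x 18 mm grey base plate of its press beneath the pad and sticking out on both sides of the bridge; x along its length, z up.
Not all that is in view belongs to the job. What is shaped like the part that bears press_wheel but green or red is not meant.

How it is judged:
By the outcome, as a careful person would: the job done as asked, in the order asked, and still so for the second after the job is handed in, with the robot touching nothing.
It also fails if it takes over 35 s, if anything falls off the work surface, if the arm or the gripper's body presses on something with over 40 N, if the wrist force passes 120 N, or if a joint passes its speed limit or range.

## Working session

There is one attempt and no reset: what is moved stays moved. The work goes in short steps, Python scripts to look and compute and a tool call to move; the robot and the scene stay as the last step left them, time stands still between calls to the robot, and variables do not carry over. Pictures are saved under pics/ and viewed, and the job is handed in when it is done.

Besides the shell and the picture viewer there is one more tool, called after "Call:" as name(argument=value, ...), one argument or row to a line, values as JSON. arm_command: Moves the arm, as the interface text tells. Its arguments: {"type":"object","properties":{"deltas":{"type":"array","items":{"type":"array","items":{"type":"array","items":{"type":"number","minimum":-1,"maximum":1}}}}},"required":["deltas"]}

```bash
mkdir -p pics; cat > h.py <<'E'
import numpy as np, cv2
from cell import env
def snap(n,f):
    c=env.read_camera(n); cv2.imwrite('pics/'+f,c['frame'][:,:,::-1]); return c
def ray(c,u,v):
    d=np.array([(u-c['cx'])/c['fx'],(v-c['cy'])/c['fy'],1]); R=np.array(c['R']);return -R.T@np.array(c['t']),R.T@d
def atz(c,u,v,z):
    o,d=ray(c,u,v); return o+d*(z-o[2])/d[2]
def proj(c,X):
    p=np.array(c['R'])@np.array(X)+c['t']; return c['fx']*p[0]/p[2]+c['cx'],c['fy']*p[1]/p[2]+c['cy']
E
python3 - <<'E'
from h import *
print(env.state())
for n in('top','side','wrist'):
    c=snap(n,n+'0.png'); print(n,{k:v for k,v in c.items() if k!='frame'})
E
```

```text
{'t': 0.0, 'joints': array([ 1.11239691e+00,  4.91529625e-01,  1.55945601e+00,  4.06756209e-05,
        1.09172681e+00, -1.05604042e-01]), 'qvel': array([-3.92305179e-04,  3.66138171e-06, -2.89485577e-04,  5.80005912e-05,
       -4.28000148e-04, -3.62171360e-04]), 'tau': array([ 3.82695162e-04, -6.12668824e+01, -2.58185220e+01,  6.92812004e-02,
        4.83043666e-02, -9.42753331e-05]), 'eef_pos': array([215.81022058, 586.28787062, 214.07809604]), 'tcp_rot': array([-3.14048290e+00, -1.53909867e-04,  2.78877842e+00]), 'ft_force': array([-0.60172329, -0.61248661,  0.09032083]), 'moment': array([-0.04622758, -0.01153427,  0.01477144]), 'opening': 0.9984333936490304}
top {'fx': 575.519114387642, 'fy': 575.519114387642, 'cx': 314.89139524541775, 'cy': 247.89347292688535, 'R': array([[-2.25907209e-02, -9.99744597e-01,  6.32132935e-04],
       [-9.75162278e-01,  2.18958848e-02, -2.20406675e-01],
       [ 2.20336541e-01, -5.59557788e-03, -9.75407862e-01]]), 't': array([ 184.35534228,  580.71445266, 1407.71164996])}
side {'fx': 484.1501593663893, 'fy': 484.1501593663893, 'cx': 321.96926903751347, 'cy': 237.69115462271336, 'R': array([[ 9.04845285e-01, -4.25739894e-01,  7.42745684e-04],
       [-3.29418722e-01, -7.01232354e-01, -6.32262993e-01],
       [ 2.69700417e-01,  5.71855514e-01, -7.74753481e-01]]), 't': array([-427.14525412,  395.1304938 , 1071.3154021 ])}
wrist {'fx': 371.64829954431775, 'fy': 371.64829954431775, 'cx': 319.85687883210335, 'cy': 238.75952187242754, 'tool_from_camera': array([[ 8.93597312e-04, -9.65500100e-01, -2.60401148e-01,
         7.33945723e+01],
       [ 9.99999549e-01,  7.79114474e-04,  5.42861683e-04,
         5.29574363e-01],
       [-3.21250706e-04, -2.60401516e-01,  9.65500361e-01,
        -1.70387070e+02],
       [ 0.00000000e+00,  0.00000000e+00,  0.00000000e+00,
         1.00000000e+00]])}
```

View pics/top0.png

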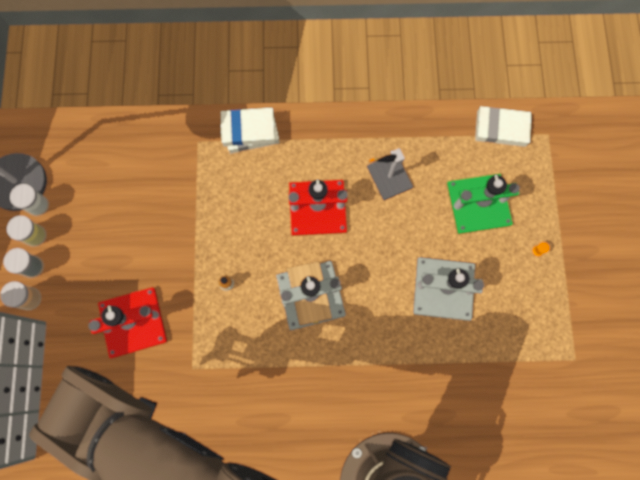

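View pics/side0.png

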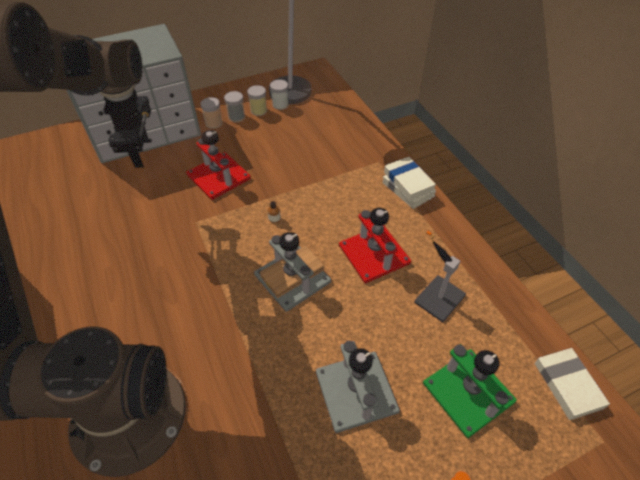

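View pics/wrist0.png

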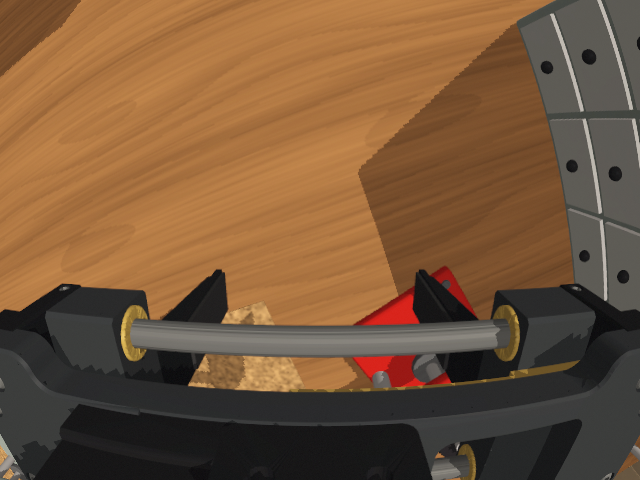

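Two grey presses fit the shape: top (311,287) / side (289,242), with a wood-coloured box across its base, and top (459,279) / side (360,362), with a bare grey plate. The red presses (318,190 and 113,316) and the green one (497,184) are not meant. I'll confirm in enlarged crops.

```bash
python3 - <<'E'
import cv2,numpy as np
a=cv2.imread('pics/top0.png')[240:345,260:360]; b=cv2.imread('pics/side0.png')[215:315,245:345]
a=cv2.resize(a,(400,420),interpolation=2); b=cv2.resize(b,(400,400),interpolation=2)
b=cv2.copyMakeBorder(b,0,20,0,0,0); cv2.imwrite('pics/crop.png',np.hstack([a,b]))
E
```

```text
(no output)
```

View pics/crop.png

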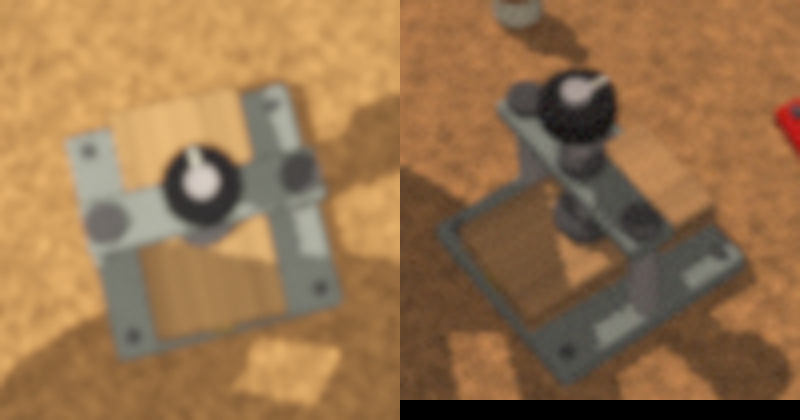

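The crop shows the wooden box sticking out on both sides of the bridge, so this is the right press. Its wheel disc is at top (310.3,286.5) and side (289.3,241.5).

```bash
python3 - <<'E'
from h import *
T=env.read_camera('top');S=env.read_camera('side')
for z in (160,170,178): print(z,atz(T,310.3,286.3,z),atz(S,289.2,241.5,z))
print('cap',atz(T,310.2,285.2,178),atz(S,288.8,237.5,178))
def tri(a,b):
    A=[];B=[]
    for c,p in((T,a),(S,b)):
        o,d=ray(c,*p);d/=np.linalg.norm(d);P=np.eye(3)-np.outer(d,d);A.append(P);B.append(P@o)
    return np.linalg.solve(sum(A),sum(B))
print(tri((310.3,286.3),(289.2,241.5)),tri((310.2,285.2),(288.8,237.5)))
x0=tri((310.3,286.3),(289.2,241.5))
for n,(u,v) in dict(bolt1=(260+108/4,240+222/4),bolt2=(260+298/4,240+172/4)).items(): print(n,atz(T,u,v,112))
for n,a,b in (('spare',(459,279),(360,362)),('red',(318,190),(379,217))): print(n,tri(a,b))
print(env.state()['eef_pos'],env.state()['tcp_rot'])
E
```

```text
160 [470.80597862 184.6725712  160.        ] [470.65344183 184.8789469  160.        ]
170 [469.23606449 184.63377383 170.        ] [468.01339218 177.24658446 170.        ]
178 [467.98013319 184.60273594 178.        ] [465.90135246 171.1406945  178.        ]
cap [470.56523508 184.78118479 178.        ] [469.8066644  182.94141023 178.        ]
[470.67713065 184.6837902  160.25324428] [470.7074689  184.82453856 175.56854363]
bolt1 [457.05129247 241.90526444 112.        ]
bolt2 [485.1460085 125.6400908 112.       ]
spare [ 479.5085049  -166.0914893   161.40845748]
red [707.75439615 160.92242169 160.84967386]
[215.89841575 586.42407981 214.38451673] [-3.14112642e+00 -6.31233831e-05  2.78875961e+00]
```

Wheel centre is about (470.7, 184.7, 160), and the two views agree. Now travelling above everything, unwinding the wrist on the way.

Call:
arm_command(
  deltas=[
    [[0, 0, 0, 0.2, 0], [0, 0.16, -0.25, 0.1, -0.12], [0, 0.16, -0.25, 0, -0.12], [0, 0.16, -0.25, 0, -0.12], [0, 0.16, -0.25, 0, -0.12], [0, 0.16, -0.25, 0, -0.12], [0, 0.16, -0.25, 0, -0.12], [0, 0.16, -0.25, 0, -0.12], [0, 0.16, -0.25, 0, 0], [0, 0.16, -0.25, 0, 0], [0, 0.16, -0.25, 0, 0], [0, 0, 0, 0, 0]],
  ],
)

```text
t: 1.25
eef_pos: [379.2, 325.3, 244.2]
tcp_rot: [-3.141, -0.001, 2.1]
ft_force: [0.1, 0.7, -0.8]
opening: 1.001
```

Call:
arm_command(
  deltas=[
    [[0, 0.18, -0.28, 0, 0], [0, 0.18, -0.28, 0, 0], [0, 0.18, -0.28, 0, 0], [0, 0.18, -0.28, 0, 0], [0, 0.18, -0.28, 0, 0], [0, 0, 0, 0, 0], [0, 0, 0, 0, 0]],
  ],
)

```text
t: 1.83
eef_pos: [472.3, 179.6, 244.5]
tcp_rot: [3.141, -0.001, 2.1]
ft_force: [-0.7, 1.0, 0.6]
opening: 0.998
```

Call:
arm_command(
  deltas=[
    [[0, -0.015, 0.05, -0.2, 0], [0, 0, 0, -0.2, 0], [0, 0, 0, 0, 0], [0, 0, 0, 0, 0]],
  ],
)

```text
t: 2.17
eef_pos: [470.0, 187.3, 204.3]
tcp_rot: [3.139, -0.001, 2.1]
ft_force: [0.1, -0.5, 0.5]
opening: 0.998
```

```bash
python3 - <<'E'
from h import *
s=env.state();print(s['eef_pos'],s['tcp_rot'],s['joints'])
c=snap('wrist','w1.png');t=snap('top','t1.png');d=snap('side','s1.png')
from scipy.spatial.transform import Rotation as Ro
R=Ro.from_euler('xyz',s['tcp_rot']).as_matrix()
M=c['tool_from_camera']
for z in(170,176):
    X=np.array([470.7,184.7,z]); p=R.T@(X-s['eef_pos']); q=np.linalg.inv(M)@np.r_[p,1]
    th=np.arctan2(np.hypot(q[0],q[1]),q[2]);ph=np.arctan2(q[1],q[0]);print(z,c['cx']+c['fx']*th*np.cos(ph),c['cy']+c['fx']*th*np.sin(ph))
a=d['frame'][180:320,220:360,::-1];cv2.imwrite('pics/s1c.png',cv2.resize(a,(560,560),interpolation=2))
E
```

```text
[469.98427666 187.29971171 204.33694138] [ 3.13939037e+00 -1.39834393e-03  2.09998062e+00] [ 0.24754693  0.33417746  1.8597021   0.00241078  0.94598759 -0.28304431]
170 317.8904170132537 273.57089093978635
176 317.8631798290622 277.2170933761347
```

View pics/w1.png

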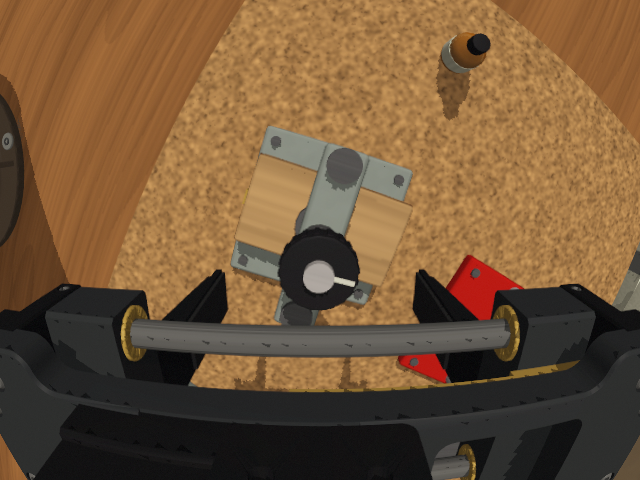

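View pics/s1c.png

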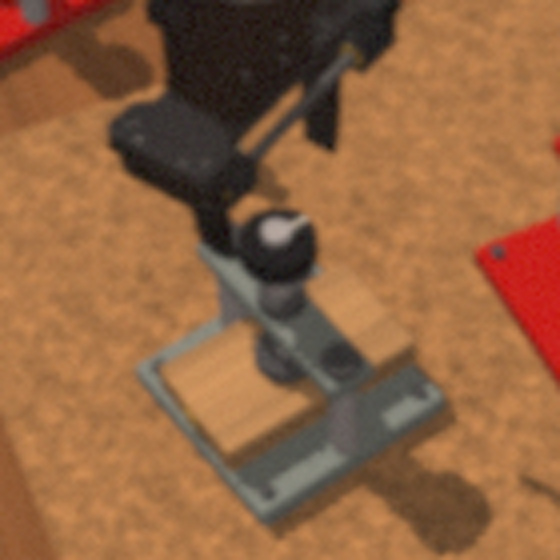

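The wrist view puts the cap at (318.5,277) against a predicted (317.9,277.2), so the position is confirmed. Descending to grasp height.

Call:
arm_command(
  deltas=[
    [[0, 0.007, -0.026, -0.2, 0], [0, 0, 0, -0.2, 0], [0, 0, 0, -0.15, 0], [0, 0, 0, -0.07, 0], [0, 0, 0, 0, 0], [0, 0, 0, 0, 0]],
  ],
)

```text
t: 2.82
eef_pos: [473.4, 186.4, 146.9]
tcp_rot: [3.128, 0.002, 2.102]
ft_force: [0.0, 0.7, -0.2]
opening: 1.005
```

Call:
arm_command(
  deltas=[
    [[0, -0.025, -0.017, -0.05, 0], [0, 0, 0, 0, 0], [0, 0, 0, 0, 0]],
  ],
)

```text
t: 3.07
eef_pos: [471.6, 184.9, 143.8]
tcp_rot: [3.125, 0.003, 2.102]
ft_force: [0.1, -0.3, -0.4]
opening: 1.002
```

```bash
python3 - <<'E'
from h import *
s=env.state();print(s['eef_pos'],s['tcp_rot'],s['joints'],s['ft_force'])
E
```

```text
[471.62584539 184.93588739 143.7589903 ] [3.12454639e+00 2.93757692e-03 2.10202226e+00] [ 0.24213654  0.41154191  1.93632946  0.00291664  0.77654708 -0.29117743] [ 0.08128538 -0.3093828  -0.39619857]
```

Call:
arm_command(
  deltas=[
    [[1, -0.008, 0, -0.015, 0], [1, 0, 0, 0, 0], [1, 0, 0, 0, 0], [1, 0, 0, 0, 0], [1, 0, 0, 0, 0], [1, 0, 0, 0, 0], [1, 0, 0, 0, 0], [1, 0, 0, 0, 0]],
  ],
)

```text
t: 3.73
eef_pos: [471.0, 184.9, 143.5]
tcp_rot: [3.123, 0.004, 2.102]
ft_force: [-6.4, -4.0, 4.8]
opening: 0.5
```

Call:
arm_command(
  deltas=[
    [[1, 0, 0, 0, 0], [1, 0, 0, 0, 0], [1, 0, 0, 0, 0]],
  ],
)

```text
t: 3.98
eef_pos: [470.9, 184.8, 143.5]
tcp_rot: [3.123, 0.004, 2.102]
ft_force: [-0.1, -0.1, 0.3]
opening: 0.497
```

```bash
python3 - <<'E'
from h import *
s=env.state();print(s['eef_pos'],s['tcp_rot'],s['joints'],s['ft_force'],s['moment'],s['opening'])
d=snap('side','s2.png')
a=d['frame'][180:320,220:360,::-1];cv2.imwrite('pics/s2c.png',cv2.resize(a,(560,560),interpolation=2))
E
```

```text
[470.88595133 184.80830138 143.52205242] [3.12332157 0.00350911 2.1019873 ] [ 0.24235349  0.41056715  1.93910168  0.00263511  0.77341186 -0.29073801] [-0.13076612 -0.0517444   0.34589842] [-0.08911903  0.08874035  0.03300622] 0.49720203633453686
```

View pics/s2c.png

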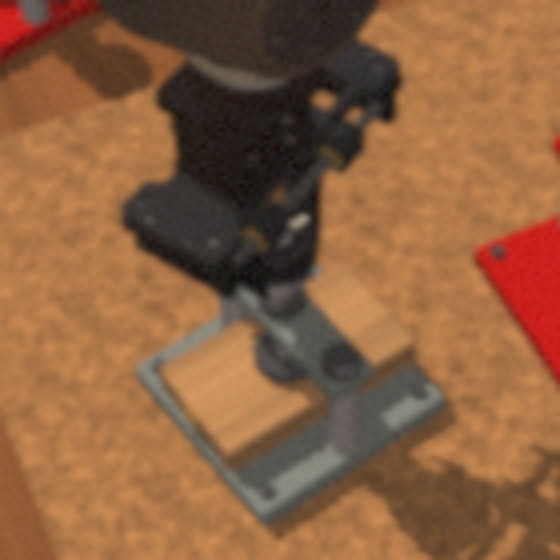

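The opening is 47 mm on the 48 mm rim with little force, so the grasp is good. Starting to turn while following the thread (0.0785 rad and 1.0 mm per row).

Call:
arm_command(
  deltas=[
    [[1, 0, 0, 0.01, 0.1], [1, 0, 0, 0.01, 0.1], [1, 0, 0, 0.01, 0.1], [1, 0, 0, 0, 0]],
  ],
)

```text
t: 4.37
eef_pos: [470.7, 184.7, 146.6]
tcp_rot: [3.124, 0.003, 2.345]
ft_force: [-1.2, 0.0, 1.8]
opening: 0.5
```

Call:
arm_command(
  deltas=[
    [[1, 0, 0, 0.01, 0.1], [1, 0, 0, 0.01, 0.1], [1, 0, 0, 0.01, 0.1], [1, 0, 0, 0.01, 0.1], [1, 0, 0, 0.01, 0.1], [1, 0, 0, 0.01, 0.1], [1, 0, 0, 0, 0]],
  ],
)

```text
t: 4.95
eef_pos: [470.3, 184.5, 152.6]
tcp_rot: [3.124, 0.001, 2.815]
ft_force: [-1.9, -0.5, 2.2]
opening: 0.501
```

Call:
arm_command(
  deltas=[
    [[1, 0, 0, 0.01, 0.1], [1, 0, 0, 0.01, 0.1], [1, 0, 0, 0.01, 0.1], [1, 0, 0, 0.01, 0.1], [1, 0, 0, 0.01, 0.1], [1, 0, 0, 0.01, 0.1], [1, 0, 0, 0.01, 0.1], [1, 0, 0, 0.01, 0.1], [1, 0, 0, 0, 0], [1, 0, 0, 0, 0]],
  ],
)

```text
t: 5.78
eef_pos: [470.1, 184.0, 160.3]
tcp_rot: [3.124, 0.0, -2.862]
ft_force: [-1.4, -0.7, 0.9]
opening: 0.502
```

```bash
python3 - <<'E'
from h import *
s=env.state();print(s['eef_pos'],s['tcp_rot'],s['ft_force'],s['moment'],s['opening'])
d=snap('side','s3.png')
a=d['frame'][180:320,220:360,::-1];cv2.imwrite('pics/s3c.png',cv2.resize(a,(560,560),interpolation=2))
E
```

```text
[470.07878172 183.9866006  160.29733671] [ 3.12448025e+00  1.73058219e-04 -2.86161890e+00] [-1.37764877 -0.72743677  0.91555041] [0.05551998 0.17014273 0.2723761 ] 0.5021472575948683
```

View pics/s3c.png

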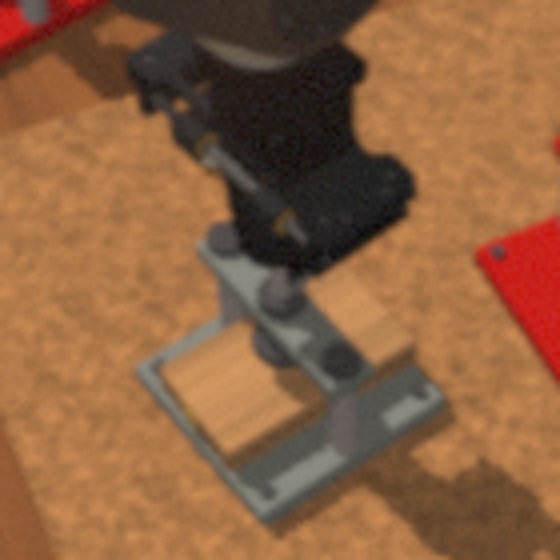

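The tool turned 1.32 rad and rose 16.8 mm, and the pad (crop 275,345) has clearly left the box. Releasing and lifting.

Call:
arm_command(
  deltas=[
    [[0, 0, 0, 0, 0], [0, 0, 0, 0, 0], [0, 0, 0, 0, 0], [0, 0, 0, 0, 0], [0, 0, 0, 0, 0], [0, 0, 0, 0, 0], [0, 0, 0, 0, 0]],
  ],
)

```text
t: 6.42
eef_pos: [470.5, 184.3, 159.9]
tcp_rot: [3.124, 0.001, -2.872]
ft_force: [0.7, 0.3, 0.7]
opening: 0.933
```

Call:
arm_command(
  deltas=[
    [[0, 0, 0, 0.1, 0], [0, 0, 0, 0.2, 0], [0, 0, 0, 0.3, 0], [0, 0, 0, 0.3, 0], [0, -0.1, 0.1, 0.2, 0], [0, -0.2, 0.2, 0, 0], [0, -0.2, 0.2, 0, 0], [0, -0.2, 0.2, 0, 0], [0, 0, 0.2, 0, 0], [0, 0, 0.2, 0, 0], [0, 0, 0, 0, 0], [0, 0, 0, 0, 0]],
  ],
)

```text
t: 7.42
eef_pos: [395.6, 297.5, 284.5]
tcp_rot: [3.122, 0.007, -2.876]
ft_force: [-0.4, -0.2, -0.4]
opening: 1.001
```

```bash
python3 - <<'E'
from h import *
s=env.state();print(s['t'],s['eef_pos'],s['ft_force'],s['opening'])
t=snap('top','t4.png');d=snap('side','s4.png')
a=cv2.resize(t['frame'][240:345,260:360,::-1],(400,420),interpolation=2)
b=cv2.resize(d['frame'][215:320,245:345,::-1],(400,420),interpolation=2)
cv2.imwrite('pics/c4.png',np.hstack([a,b]))
E
```

```text
7.4167 [395.61045721 297.48416297 284.54502864] [-0.43193475 -0.24891781 -0.38619073] 1.0005158397497556
```

View pics/c4.png

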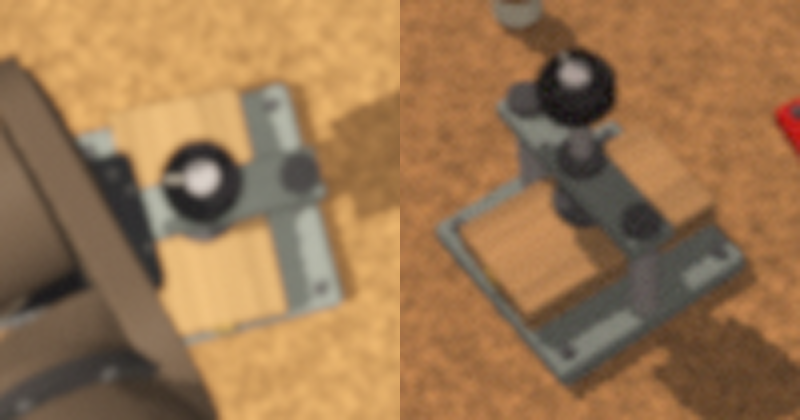

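View pics/t4.png

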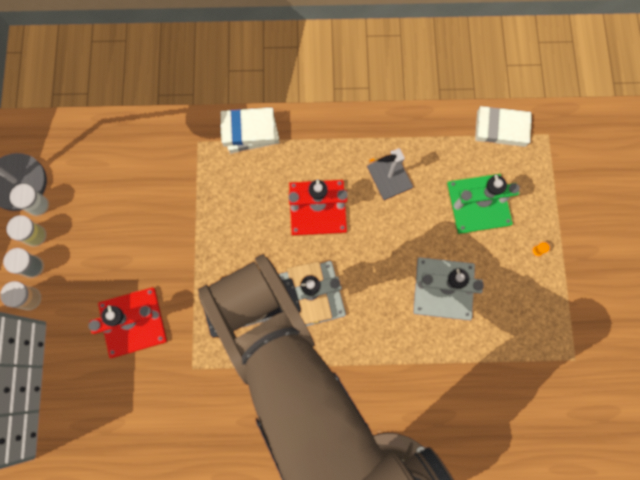

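The wheel pointer in the top crop swung from up to left, about 75–80° anticlockwise. The disc in the side view rose from row 241.5 to about 236.5. The box corners are unchanged and the spare press looks the same. I'll check the height, then hand in.

```bash
python3 - <<'E'
from h import *
S=env.read_camera('side')
for z in(160,177): print(z,proj(S,[470.7,184.7,z]))
s=env.state();print(np.abs(s['qvel']).max(),s['ft_force'])
print(env.job_done())
E
```

```text
160 (np.float64(289.2460531864375), np.float64(241.54548532339805))
177 (np.float64(288.88189919989804), np.float64(237.12886416693615))
0.00814840861119472 [ 0.13492535  0.69578407 -0.70950556]
the job is handed in; nothing more can be done
None
```

I opened the grey press that holds the wooden box and handed the job in at about 7.5 s, with no verdict reported. I gripped its wheel across the rim, turned it about 1.32 rad anticlockwise while following it up 16.8 mm, then let go and backed away.

- **Pad clearance:** the last side picture has the wheel at row 236.5, against 237.1 predicted for 17 mm of rise. That puts the pad about 17 mm clear of the box.
- **Wheel turn:** the wheel's pointer had turned roughly 75–80° in the top view, which matches the turn made by the arm.
- **Box and spare press:** the visible corners of the box were unchanged; the arm hid one side of it in the last top view. The empty press looked untouched.
- **Forces:** the highest wrist force I read was about 9 N, as the fingers closed. The arm was free and nearly still at hand-in.

No checks failed or disagreed.

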